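# Take the flat battery out of the shaft frequency analyser

## Task

The shaft frequency analyser's battery is flat and must come out before it leaks. Press the sprung battery cap down against its catch, turn it anticlockwise to free it, then lay the cap and the battery cell down in the shallow steel tray without dropping them. Do not force the catch, and do not disturb the brown-capped bottle or the grease jar.

Things in the scene. Friction and masses are not known exactly. Their poses are not given: they have to be found in the camera images.
- analyser: Shaft frequency analyser, a grey instrument fixed to the bench: base 130 x 256 mm, case 170 mm long with its flat top at 60 mm, display on its sloped front, steel shaft clamp (90 mm high) at its left end. Origin: underside, under the middle; x points to its back, y to its left end (clamp), z up. The battery well is at x 15, y -70 mm.
- collar (a point): Rim centre of the battery collar, on the well's axis: an upright aluminium ring on the case, 57 mm outer, 49 mm inner diameter, 21 mm high (rim 81 mm above the bench), with three J-shaped slots for the cap's lugs: from the notch that holds a lug, 4 mm down, 50 degrees anticlockwise (seen from above) to a gate open at the top. Slack 6 degrees, then a stop. Axes as the analyser's.
- cap: Black sprung battery cap, 60 g, 49 mm high: ribbed round head 46 mm wide, wing bar on top, below it a 13 mm skirt (36 mm bore) with three steel lugs held in the collar's slots. Origin: centre of the skirt's lower edge; top of the head at z 29, of the wing at z 49 mm; x along the wing, z up. Locked at the start: x along the analyser's x, origin 66 mm and head 95 mm above the bench.
- cap_wing (a point): Middle of the cap's wing (40 long, 14 wide, 20 mm high), 39 mm above the cap's origin. Locked, the cap is pushed up by a spring with about 10 N. It comes free when pushed down 5 to 7 mm (11 N; bottoms at 8 mm), turned 50 degrees anticlockwise while held down (at least 44; about 0.2 N m) and let rise. It then sits loose on the risen cell and lifts straight off.
- cell: Round battery cell, 33 mm in diameter, 61 mm high, 140 g, upright in the well under the cap. Origin: centre of its lower end; z up its axis. Once the cap is freed the spring lifts it 34 mm, so that it stands 32 mm out of the collar, upright, its foot 20 mm deep in a loose-fitting carrier cup; it draws straight up.
- cell_top (a point): Centre of the cell's upper end, 61 mm above its origin.
- carrier (a joint): Height of the sprung cup under the cell, in m: 0 with the cap locked, -0.008 with the cap pressed fully down, +0.034 when the spring has lifted cell and cap fully. Stiffness 190 N/m.
- tray: Shallow steel parts tray fixed on the bench, 104 mm (its x) by 148 mm (its y), floor 3 mm thick, rim 21 mm high and 3.5 mm thick. Origin: centre of the underside; z up. Empty at the start, big enough for cap and cell side by side along y.
- flux_bottle: Small loose bottle with a brown cap, 43 mm in diameter, 96 mm high, standing between analyser and tray; to be left alone. Origin: centre of its underside.
- grease_jar: Loose dark grease jar, 53 mm in diameter, 47 mm high, nearer the robot; to be left alone. Origin: centre of its underside.
Mind the look-alikes: they are no part of the job. What is shaped like the cap but purple is not meant.

How it is judged:
By the outcome, as a careful person would: the job done as asked, in the order asked, and still so for the second after the job is handed in, with the robot touching nothing.
It also fails if it takes over 72 s, if anything falls off the work surface, if the arm or the gripper's body presses on something with over 40 N, if the wrist force passes 120 N, or if a joint passes its speed limit or range.

## Robot

A 7-joint arm with a two-finger parallel gripper is mounted at the origin on a cart in front of the work surface, level with it; the furniture and walls round the work are solid. World frame = base frame: x ahead of the robot, y to its left, z up, the work surface at z = 0. Lengths are in m, angles in rad, forces in N, time in s.
With the tool pointing down it reaches from about 0.425 to 0.875 m from the base axis. Payload 4.7 kg.
Tool frame: the origin (TCP) lies at the very end of the fingers, on their centre line; the grasp point (between the pads) lies 19 mm behind it; z points along the fingers, y is the line along which they close (so a half turn about z gives the same grasp; the last joint's range is limited). The gripper opens to 87 mm and grips with 3 to 60 N. Pads are 19 mm wide; open, the fingers measure 117 mm over their backs; the gripper's body (75 mm by 190 mm) begins 51 mm behind the grasp point.
Start: joints at [1.35, 0.321, -0.07, 1.45, 0.023, 1.371, -0.057], TCP at [0.151, -0.632, 0.223] pointing down, gripper open.
Joint ranges: [-2.86, 2.86], [-0.3, 2.09], [-1.38, 1.24], [0.06, 2.45], [-1.56, 4.7], [0.09, 2.05], [-2.69, 2.69]. Speed limits (rad/s): [2.57, 2.57, 3.14, 3.14, 3.14, 3.14, 3.14].

## Interface

Orientations are given as a rotation vector (axis times angle).
In Python, from bench import ctrl gives the robot as it stands.
- The arm moves only by the shell command python3 -m jog 'ROWS' [FORCE]. ROWS is JSON, a list that holds one entry, the list of rows, each a list of 7 numbers: the shift along the tool's x, y, z in mm, then the turn, a rotation vector about the tool's x, y, z in degrees, then the finger opening in mm, from 0 to 87. A call has 1 to 10 rows; each row is the pose to reach, as a shift and turn from the pose commanded when the call began, along the tool's axes at that moment; what a row does not reach only later rows make up. A row lasts 1/10 s, in which the tool goes at most 50 mm and 8.59 degrees, less where a joint would pass 70% of its speed; a pose out of reach is approached as far as the arm can. A call with a gripper value outside its range is refused whole. The fingers move at their own pace and stop on an object; FORCE is the grip in N (left out, the last holds). Time passes only in rows, so rows that repeat a pose let the fingers close. It gives the time, the measured TCP pose, the force, the opening and the grip force at its end, in the units of the state.
- ctrl.get_state(): the state, without advancing time (a new reading comes with each control period).
- ctrl.get_image(name): name is "scene" or "top" or "wrist"; returns a dict with "image" (480x640x3 uint8, red, green, blue), "depth" (480x640 float32, m along the optical axis (not along the pixel's ray), 0 where there is no reading), "fov_y" (degrees; the focal length in pixels is half the picture's height over the tangent of half this angle, whatever the lens; pixels are square), "cx", "cy" (the principal point, pixels), "k1" (the pictures are not rectified: a ray, as slopes to the right and down, at radius r is drawn at 1 + k1 r^2 times it, then the intrinsics apply), "rvec" (rotation vector, rad) and "tvec" (3), from world to camera coordinates, as OpenCV has them. Camera axes: x right, y down, z forward; pixel columns grow to the right and rows downward; lengths in m; the calibration is good to about 2 mm. A picture is of the moment at which its call begins.
- ctrl.close_job(): hands the job in; it is judged then, once.
The state is a dict: "time": time; "joint_positions": joint angles; "qd": joint speeds; "joint_torque": joint torques, N m; "position": TCP position; "tool_rot": TCP orientation; "ft_force": force on the tool from outside, world axes, zero at the start; "torque": the same for the moment, N m; "grip_width": opening from 0.0 (shut) to 1.0 (fully open); "grip_force": force on a finger pad.
Only numpy, scipy, OpenCV 4.12 (cv2) and the standard library are available. Lean on these libraries where they do the work, as an engineer would, in place of code of your own. Each camera call takes 0.05 s, during which the arm holds its last target. There are 200 camera calls.

## Working session

There is one attempt and no reset: what is moved stays moved. The work goes in short steps, Python scripts to look and compute and a shell command to move; the robot and the scene stay as the last step left them, time stands still between calls to the robot, and variables do not carry over. Pictures are saved under pics/ and viewed, at most 10 in all, crops included, and the job is handed in when it is done.

```bash
mkdir -p pics; cat > h.py <<'E'
import numpy as np, cv2, pickle
from bench import ctrl
from scipy.spatial.transform import Rotation as R
def grab(name):
    d=ctrl.get_image(name); pickle.dump(d,open(f'pics/{name}.pkl','wb')); return d
def load(name): return pickle.load(open(f'pics/{name}.pkl','rb'))
def K(d):
    f=240/np.tan(np.radians(d['fov_y'])/2)
    return np.array([[f,0,d['cx']],[0,f,d['cy']],[0,0,1.]]), np.array([d['k1'],0,0,0,0.])
def ray(d,u,v):
    k,c=K(d); p=cv2.undistortPoints(np.array([[[u,v]]],float),k,c)[0,0]
    M=R.from_rotvec(np.ravel(d['rvec'])).as_matrix(); t=np.ravel(d['tvec'])
    return -M.T@t, M.T@np.array([p[0],p[1],1])
def atz(d,u,v,z):
    o,r=ray(d,u,v); return o+r*(z-o[2])/r[2]
def atd(d,u,v):
    o,r=ray(d,u,v); return o+r*d['depth'][int(round(v)),int(round(u))]
def save(d,fn,box=None,s=1):
    im=d['image'][:,:,::-1]
    if box: im=im[box[1]:box[3],box[0]:box[2]]
    cv2.imwrite('pics/'+fn,cv2.resize(im,None,fx=s,fy=s,interpolation=cv2.INTER_CUBIC))
def tool():
    s=ctrl.get_state(); return np.array(s['position']),R.from_rotvec(s['tool_rot'])
E
python3 - <<'E'
from h import *
for n in ['scene','top']: save(grab(n),n+'0.png')
s=ctrl.get_state();print(s['position'],R.from_rotvec(s['tool_rot']).as_matrix().round(3),s['ft_force'],s['time'])
E
```

```text
[ 0.15107057 -0.63170364  0.2215808 ] [[ 0.973  0.233 -0.   ]
 [ 0.233 -0.973  0.002]
 [-0.    -0.002 -1.   ]] [-0.10773417 -0.68490744 -0.02978097] 0.1
```

View pics/top0.png

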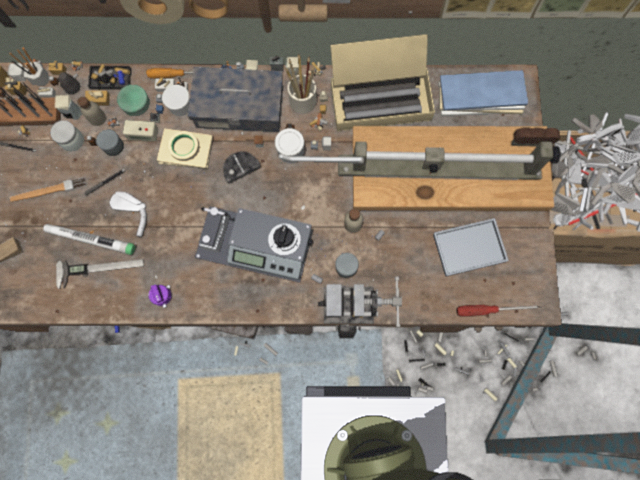

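View pics/scene0.png

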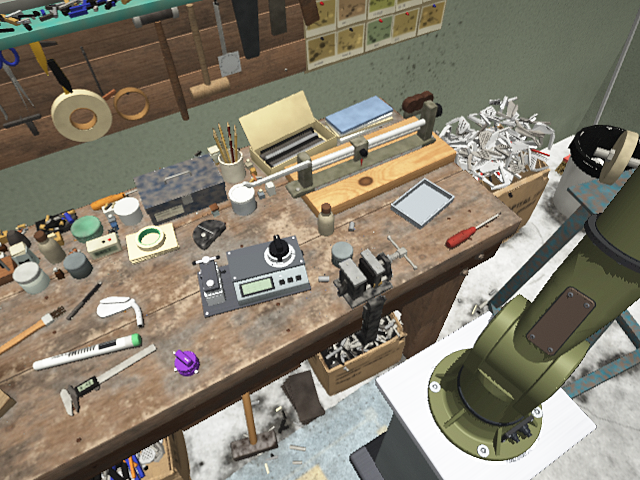

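The top view shows the analyser at about (258,243), the black cap in its collar at (286,238), the tray at (471,247), the bottle at (354,220), the jar at (346,264) and a vise at (350,300). There are two cap candidates: black at (286,238) and purple at (159,295). The black one fits, because it is black and sits in the analyser's collar. I'll confirm it in a crop and measure.

```bash
python3 - <<'E'
from h import *
d=load('top'); save(d,'c1.png',(190,190,350,310),5)
for n,u,v in [('cap',286,236),('bench',330,240),('case',240,225),('tray',471,247),('bottle',354,218),('jar',346,264),('vise',350,300),('viseR',397,300)]: print(n,atd(d,u,v).round(4))
E
```

```text
cap [0.4919 0.1946 0.0999]
bench [ 0.5075  0.0974 -0.0017]
case [0.5282 0.304  0.057 ]
tray [ 0.4907 -0.2365  0.0016]
bottle [0.5354 0.0439 0.0939]
jar [0.4394 0.0609 0.0491]
vise [0.3591 0.0518 0.0361]
viseR [ 0.3559 -0.0513  0.0632]
```

View pics/c1.png

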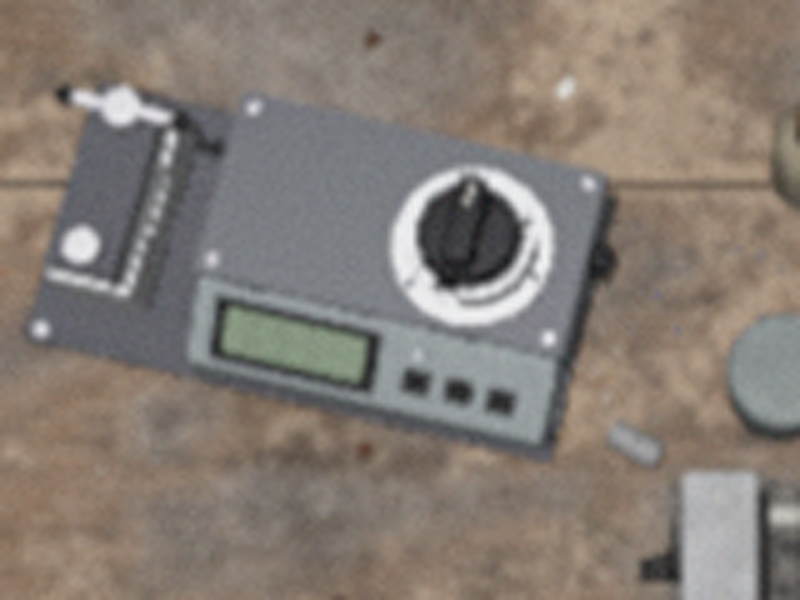

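The crop shows the black cap, head centre about (468,232) in the crop, in the white collar centred at (472,246). The wing runs roughly vertically in the picture. This is the cap meant. Next I work out the analyser yaw and the tray.

```bash
python3 - <<'E'
from h import *
d=load('top'); c=lambda u,v:(190+u/5-.4,190+v/5-.4)
a=atz(d,*c(253,107),.06);b=atz(d,*c(588,183),.06);e=atz(d,*c(211,259),.06);f=atz(d,*c(548,338),.06)
y=(a-b)/np.linalg.norm(a-b);print('yaw of analyser y dir',np.degrees(np.arctan2(y[1],y[0]))-90, np.linalg.norm(a-b))
y=(e-f);print(np.degrees(np.arctan2(y[1],y[0]))-90, np.linalg.norm(a-e))
print('collar',atz(d,*c(472,246),.081),'head',atz(d,*c(468,232),.095),'wing',atz(d,*c(469,192),.115),atz(d,*c(450,280),.115))
p,r=tool();print(p)
save(d,'tray.png',(425,210,515,280),8)
E
```

```text
yaw of analyser y dir -13.003021368816732 0.15878577903734545
-13.261039292383558 0.07381192542157906
collar [0.49012842 0.20045277 0.081     ] head [0.49312391 0.20123238 0.095     ] wing [0.50623175 0.19954299 0.115     ] [0.46665866 0.20693111 0.115     ]
[ 0.15107057 -0.63170364  0.2215808 ]
```

View pics/tray.png

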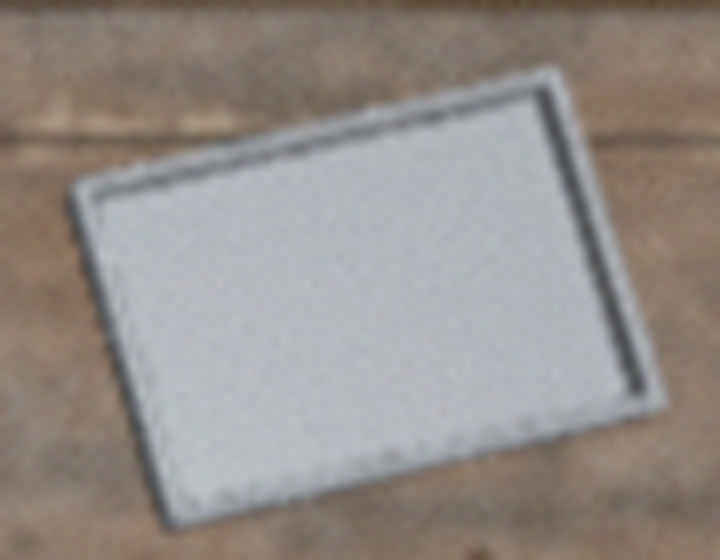

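Tray rim corners in the crop are (80,187), (555,70), (660,405) and (172,525).

```bash
cat >> h.py <<'E'
def go(target,yaw,tilt=None):
    p,r=tool(); g=R.from_euler('z',yaw,degrees=True)*R.from_euler('x',180,degrees=True)
    if tilt is not None: g=tilt
    print('shift mm',(r.inv().apply(np.array(target)-p)*1e3).round(1),'turn deg',np.degrees((r.inv()*g).as_rotvec()).round(1),'pos',p.round(4))
E
python3 - <<'E'
from h import *
d=load('top')
P=np.array([atz(d,425+u/8-.44,210+v/8-.44,.021) for u,v in [(80,187),(555,70),(660,405),(172,525)]])
print(P.round(4),'c',P.mean(0).round(4)); e=P[0]-P[1]; print('y yaw',np.degrees(np.arctan2(e[1],e[0]))-90,[np.linalg.norm(P[i]-P[i-1]) for i in range(4)])
go([.45,-.30,.25],13.5); go([.493,.201,.25],-13)
E
```

```text
[[ 0.5199 -0.1482  0.021 ]
 [ 0.5559 -0.2895  0.021 ]
 [ 0.4552 -0.3133  0.021 ]
 [ 0.4194 -0.1706  0.021 ]] c [ 0.4876 -0.2304  0.021 ]
y yaw 14.30991210503548 [np.float64(0.10297050745547927), np.float64(0.14579552691047956), np.float64(0.10349930879459622), np.float64(0.14707462255049908)]
shift mm [ 367.9 -253.1  -28. ] turn deg [-0.1  0.  -0. ] pos [ 0.1511 -0.6317  0.2216]
shift mm [ 526.3 -730.3  -27.2] turn deg [-0.1  0.  26.5] pos [ 0.1511 -0.6317  0.2216]
```

```bash
python3 -m jog '[[[37,-25,-3,0,0,0,87],[74,-50,-6,0,0,0,87],[111,-75,-9,0,0,0,87],[148,-100,-12,0,0,0,87],[185,-125,-15,0,0,0,87],[222,-150,-18,0,0,0,87],[259,-175,-21,0,0,0,87],[296,-200,-24,0,0,0,87],[333,-225,-27,0,0,0,87],[368,-253,-28,0,0,0,87]]]' && python3 -c "
from h import *
go([.45,-.30,.25],13.5); go([.493,.201,.25],-13)"
```

```text
time: 1.1
position: [0.4512, -0.2991, 0.2506]
tool_rot: [3.12, 0.368, 0.0]
ft_force: [0.5, -0.6, -1.1]
grip_width: 0.999
grip_force: 0.0
shift mm [-1.4  0.6  0.6] turn deg [ 0.  -0.  -0.1] pos [ 0.4512 -0.2991  0.2506]
shift mm [ 1.569e+02 -4.767e+02  4.000e-01] turn deg [ 0.  -0.  26.4] pos [ 0.4512 -0.2991  0.2506]
```

```bash
python3 -m jog '[[[15,-47,0,0,0,3,87],[31,-94,0,0,0,6,87],[47,-141,0,0,0,9,87],[62,-188,0,0,0,12,87],[78,-236,0,0,0,15,87],[94,-284,0,0,0,18,87],[110,-332,0,0,0,21,87],[126,-380,0,0,0,24,87],[142,-430,0,0,0,26.4,87],[157,-477,0,0,0,26.4,87]]]' && python3 -c "
from h import *
save(grab('wrist'),'w1.png')
go([.493,.201,.25],-13); print(ctrl.get_state()['joint_positions'])"
```

```text
time: 2.1
position: [0.4914, 0.1973, 0.2505]
tool_rot: [3.121, -0.357, 0.001]
ft_force: [1.0, 0.2, 0.4]
grip_width: 1.0
grip_force: 0.0
shift mm [4.8 6.  0.8] turn deg [-0.4  0.1  0.6] pos [0.4896 0.2079 0.2508]
[ 0.39625315  0.12161088 -0.90254384  1.67897754  0.09037763  1.38343526
 -2.30560994]
```

View pics/w1.png

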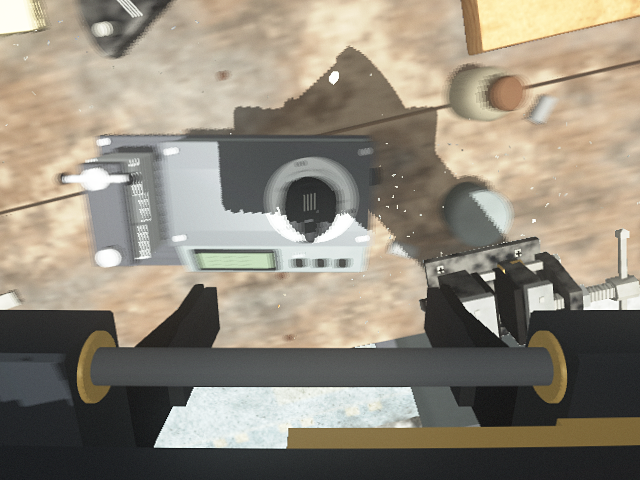

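The picture was taken while the arm was still settling and is blurred: collar near (310,200), bottle (490,92), jar (478,210). I'll hold still and look again.

```bash
python3 -m jog '[[[0,0,0,0,0,0,40],[0,0,0,0,0,0,40],[0,0,0,0,0,0,40],[0,0,0,0,0,0,40]]]' && python3 -c "
from h import *
save(grab('wrist'),'w2.png',(220,100,420,250),4)
go([.493,.201,.25],-13)"
```

```text
time: 2.55
position: [0.492, 0.1939, 0.2504]
tool_rot: [3.12, -0.359, 0.0]
ft_force: [-0.3, -0.6, 0.2]
grip_width: 0.723
grip_force: 0.0
shift mm [-0.6 -7.   0.5] turn deg [ 0.  -0.  -0.1] pos [0.492  0.1941 0.2505]
```

View pics/w2.png

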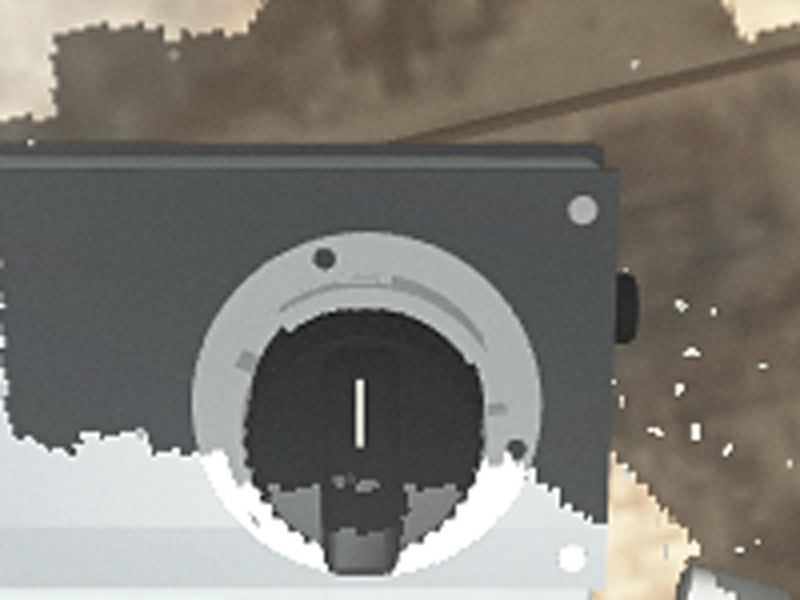

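The wing's white centre mark is at crop (360,412), the wing lies straight up and down in the picture, the head's edges are at x 244 and 484, and the flange is centred at x 367.

```bash
python3 - <<'E'
from h import *
d=load('wrist'); c=lambda u,v:(220+u/4-.4,100+v/4-.4)
for n,u,v,z in [('wing mid',360,412,.115),('w1',360,380,.115),('w2',360,446,.115),('flange',367,402,.062),('scrB',583,210,.06),('scrF',572,558,.06)]: print(n,atz(d,*c(u,v),z).round(4))
print('depths',[atd(d,*c(*q))[2].round(4) for q in [(340,400),(360,350),(280,420),(210,400),(100,300)]])
go([.493,.201,.25],-13)
E
```

```text
wing mid [0.5063 0.199  0.115 ]
w1 [0.5119 0.1977 0.115 ]
w2 [0.5003 0.2005 0.115 ]
flange [0.4964 0.2013 0.062 ]
scrB [0.5247 0.1494 0.06  ]
scrF [0.4524 0.1664 0.06  ]
depths [np.float64(0.1144), np.float64(0.099), np.float64(0.0938), np.float64(0.0623), np.float64(0.0595)]
shift mm [-0.6 -7.   0.5] turn deg [ 0.  -0.  -0.1] pos [0.492  0.1941 0.2505]
```

```bash
cat >> h.py <<'E'
def cloud(d,box):
    u,v=np.meshgrid(np.arange(box[0],box[2]),np.arange(box[1],box[3]))
    k,c=K(d); p=cv2.undistortPoints(np.stack([u.ravel(),v.ravel()],1).astype(float)[:,None],k,c)[:,0]
    z=d['depth'][v,u].ravel(); M=R.from_rotvec(np.ravel(d['rvec'])).as_matrix()
    q=(np.c_[p,np.ones(len(p))]*z[:,None]-np.ravel(d['tvec']))@M
    return q[z>0]
def yawframe(q,o,yaw):
    a=np.radians(yaw); e=np.array([np.cos(a),np.sin(a)]); n=np.array([-e[1],e[0]]); w=q[:,:2]-o
    return w@e*1e3, w@n*1e3
E
python3 - <<'E'
from h import *
d=load('wrist')
for name,box in [('wrist',(270,150,350,250)),('top',(268,220,305,256))]:
    q=cloud(load(name),box); o=np.array([.493,.201])
    for lo,hi in [(.105,.13),(.085,.1),(.072,.084),(.0605,.066)]:
        s=q[(q[:,2]>lo)&(q[:,2]<hi)]
        x,y=yawframe(s,o,-13)
        if len(s): print(name,lo,len(s),np.percentile(x,[1,50,99]).round(1),np.percentile(y,[1,50,99]).round(1),s[:,2].mean().round(4))
E
```

```text
wrist 0.105 1066 [-16.9   3.5  21.7] [-5.6  1.   8.3] 0.1141
wrist 0.085 1713 [-16.5   4.7  24. ] [-20.8  -4.1  22.8] 0.0941
wrist 0.072 1037 [-23.7  16.9  30.3] [-26.8  -0.9  28.8] 0.0797
wrist 0.0605 1904 [-35.8  20.1  43.5] [-30.5   4.3  35.5] 0.0621
top 0.105 121 [-19.2  -0.7  18.8] [-6.6  0.   7.8] 0.1129
top 0.085 205 [-22.2  -2.3  18.5] [-21.   -6.7  22. ] 0.0931
top 0.072 135 [-27.  -10.4  27.3] [-27.5  -8.6  28.4] 0.0785
top 0.0605 307 [-37.9   0.2  47. ] [-48.1  -6.9  44.7] 0.0626
```

```bash
python3 -m jog '[[[2,-8,30,0,0,-0.1,40],[2,-8,60,0,0,-0.1,40],[2,-8,90,0,0,-0.1,40],[2,-8,120,0,0,-0.1,40],[2,-8,120,0,0,-0.1,40],[2,-8,120,0,0,-0.1,40],[2,-8,120,0,0,-0.1,40]]]' 20 && python3 -c "
from h import *
go([.4947,.2017,.0975],-13)"
```

```text
time: 3.3
position: [0.4967, 0.2033, 0.1324]
tool_rot: [-3.121, 0.352, -0.004]
ft_force: [0.6, -0.4, 0.1]
grip_width: 0.456
grip_force: 0.0
shift mm [-1.6  2.1 34.9] turn deg [-0.1 -0.1  0.1] pos [0.4967 0.2033 0.1324]
```

```bash
python3 -m jog '[[[-1,1,12,0,0,0,40],[-1,1,24,0,0,0,40],[-1,1,34,0,0,0,40],[-1,1,34,0,0,0,40],[-1,1,34,0,0,0,40]]]' && python3 -c "
from h import *
save(grab('wrist'),'w3.png',(220,140,420,290),4)
go([.4947,.2017,.0975],-13)"
```

```text
time: 3.8
position: [0.494, 0.2024, 0.0962]
tool_rot: [3.122, -0.351, -0.001]
ft_force: [0.3, 0.4, -0.1]
grip_width: 0.457
grip_force: 0.0
shift mm [ 0.9  0.5 -1.3] turn deg [0.  0.  0.2] pos [0.4939 0.2024 0.0962]
```

View pics/w3.png

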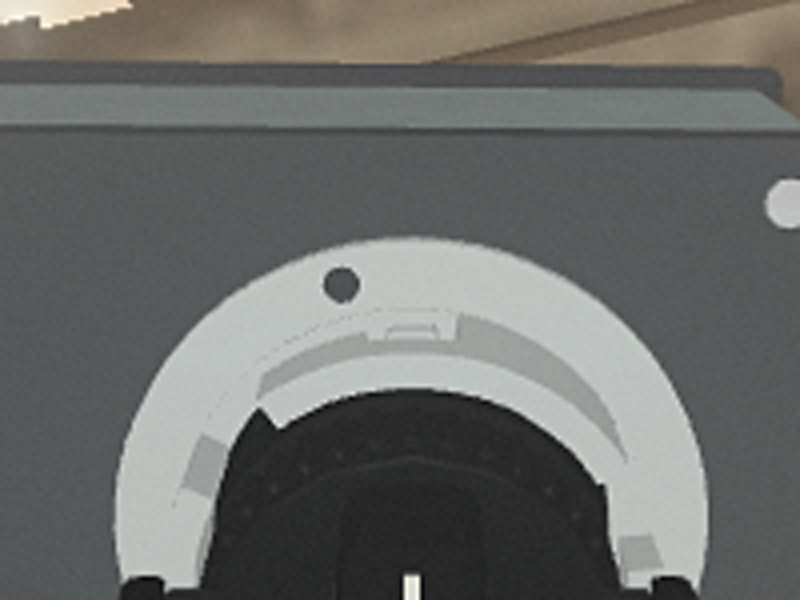

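The fingertips at crop x≈143 and 672 straddle the wing mark at 412, so they're well centred and not touching. I close on the wing.

```bash
python3 -m jog '[[[0.5,0.5,-0.5,0,0,0,40],[0.5,0.5,-0.5,0,0,0,10],[0.5,0.5,-0.5,0,0,0,5],[0.5,0.5,-0.5,0,0,0,5],[0.5,0.5,-0.5,0,0,0,5],[0.5,0.5,-0.5,0,0,0,5],[0.5,0.5,-0.5,0,0,0,5],[0.5,0.5,-0.5,0,0,0,5]]]' 35 && python3 -c "
from h import *
s=ctrl.get_state();print(s['grip_width']*87,s['ft_force'],s['torque']);go([.4947,.2017,.0975],-13)"
```

```text
time: 4.65
position: [0.4945, 0.2017, 0.097]
tool_rot: [3.122, -0.352, -0.0]
ft_force: [-0.6, 0.5, 0.5]
grip_width: 0.154
grip_force: 35.0
13.38158563222128 [-0.60636753  0.50210833  0.54033668] [ 0.09464806  0.02774108 -0.14744585]
shift mm [ 0.2 -0.  -0.5] turn deg [0.  0.  0.2] pos [0.4945 0.2017 0.097 ]
```

```bash
python3 -m jog '[[[0,0,1.5,0,0,0,5],[0,0,3,0,0,0,5],[0,0,4.5,0,0,0,5],[0,0,6,0,0,0,5],[0,0,6,0,0,0,5],[0,0,6,0,0,0,5]]]' && python3 -c "
from h import *
s=ctrl.get_state();print(s['grip_width']*87,s['ft_force'],s['torque']);go([.4947,.2017,.0975],-13)"
```

```text
time: 5.25
position: [0.4949, 0.202, 0.0924]
tool_rot: [3.121, -0.351, 0.001]
ft_force: [-2.4, -1.2, 8.7]
grip_width: 0.156
grip_force: 35.0
13.531257125820453 [-2.43155524 -1.24823568  8.65545066] [-0.28546876  0.77153489 -0.01724118]
shift mm [-0.1  0.3 -5.1] turn deg [ 0.  -0.1  0.2] pos [0.4949 0.202  0.0924]
```

```bash
python3 -m jog '[[[0,0,0.8,0,0,0,5],[0,0,1.5,0,0,0,5],[0,0,1.5,0,0,0,5]]]' && python3 -c "
from h import *
for i in range(3):
  s=ctrl.get_state();print(s['grip_width']*87,np.round(s['ft_force'],2),s['torque'])
go([.4947,.2017,.0975],-13)
q=cloud(grab('wrist'),(220,140,420,330));q=q[(abs(q[:,0]-.4947)<.03)&(abs(q[:,1]-.2017)<.03)]
print(np.histogram(q[:,2],bins=np.arange(.055,.125,.002)))"
```

```text
time: 5.55
position: [0.4949, 0.202, 0.0909]
tool_rot: [3.121, -0.351, 0.001]
ft_force: [-3.1, -0.4, 9.5]
grip_width: 0.155
grip_force: 35.0
13.458946357669149 [-3.13 -0.36  9.47] [-0.23425926  0.74150097 -0.10713029]
13.458946357669149 [-3.13 -0.36  9.47] [-0.23425926  0.74150097 -0.10713029]
13.458946357669149 [-3.13 -0.36  9.47] [-0.23425926  0.74150097 -0.10713029]
shift mm [-0.1  0.4 -6.6] turn deg [ 0.  -0.1  0.2] pos [0.4949 0.202  0.0909]
(array([   7,   51,  371, 2177,  409,   85,  143,  102,  172,  258,  230,
        327, 1351,  591,  203,  446, 1544,  427,  104,  156,  138,  167,
        158,  172,  197,  400, 1525,  475,  140,  154,  193,  178,  158,
        159]), array([0.055, 0.057, 0.059, 0.061, 0.063, 0.065, 0.067, 0.069, 0.071,
       0.073, 0.075, 0.077, 0.079, 0.081, 0.083, 0.085, 0.087, 0.089,
       0.091, 0.093, 0.095, 0.097, 0.099, 0.101, 0.103, 0.105, 0.107,
       0.109, 0.111, 0.113, 0.115, 0.117, 0.119, 0.121, 0.123]))
```

The cap is down about 6 mm (head at 88 mm). Now I turn it anticlockwise.

```bash
python3 -m jog '[[[0,0,0,0,0,-5,5],[0,0,0,0,0,-11,5],[0,0,0,0,0,-17,5],[0,0,0,0,0,-23,5],[0,0,0,0,0,-29,5],[0,0,0,0,0,-35,5],[0,0,0,0,0,-41,5],[0,0,0,0,0,-47,5],[0,0,0,0,0,-51,5],[0,0,0,0,0,-51,5]]]' && python3 -m jog '[[[0,0,0,0,0,0,5],[0,0,0,0,0,0,5]]]' && python3 -c "
from h import *
s=ctrl.get_state();print(s['grip_width']*87,np.round(s['ft_force'],2),s['torque'])
go([.4947,.2017,.0975],37)
d=grab('wrist');q=cloud(d,(220,140,420,330));q=q[(abs(q[:,0]-.4947)<.03)&(abs(q[:,1]-.2017)<.03)]
print(np.histogram(q[:,2],bins=np.arange(.079,.125,.002)))
save(d,'w4.png')"
```

```text
time: 6.6
position: [0.496, 0.2016, 0.0912]
tool_rot: [2.967, 1.028, 0.003]
ft_force: [-0.9, -1.5, 9.4]
grip_width: 0.159
grip_force: 35.0
time: 6.8
position: [0.496, 0.2015, 0.0912]
tool_rot: [2.967, 1.026, 0.004]
ft_force: [-1.1, -1.8, 10.1]
grip_width: 0.158
grip_force: 35.0
13.73297232992097 [-1.1  -1.81 10.09] [-0.4739153   0.19053191  0.12260661]
shift mm [-0.9 -0.9 -6.3] turn deg [ 0.1 -0.1  1.1] pos [0.496  0.2015 0.0912]
(array([1379,  694,  206,  390, 1217,  826,   99,  154,  143,  159,  164,
        177,  186,  324, 1306,  771,  133,  154,  195,  171,  167,  155]), array([0.079, 0.081, 0.083, 0.085, 0.087, 0.089, 0.091, 0.093, 0.095,
       0.097, 0.099, 0.101, 0.103, 0.105, 0.107, 0.109, 0.111, 0.113,
       0.115, 0.117, 0.119, 0.121, 0.123]))
```

View pics/w4.png

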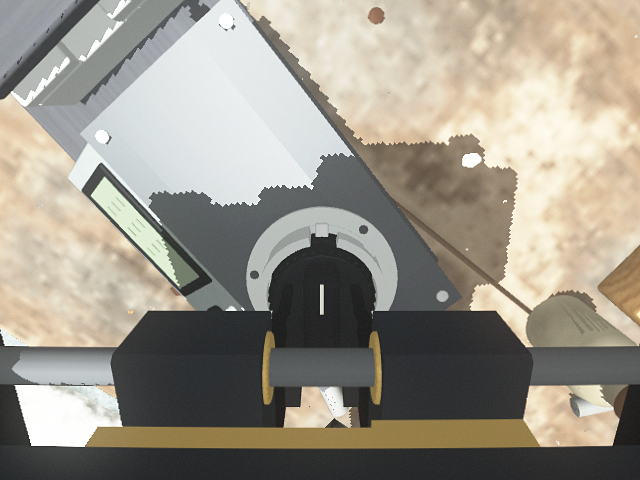

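The wing has followed to about 51° and a lug stands in the gate at (322,230). I let it rise, then lift.

```bash
python3 -m jog '[[[0,0,-3,0,0,0,5],[0,0,-7,0,0,0,5],[0,0,-12,0,0,0,5],[0,0,-17,0,0,0,5],[0,0,-22,0,0,0,5],[0,0,-27,0,0,0,5],[0,0,-32,0,0,0,5],[0,0,-37,0,0,0,5],[0,0,-42,0,0,0,5],[0,0,-42,0,0,0,5]]]' && python3 -c "
from h import *
s=ctrl.get_state();print(s['grip_width']*87,np.round(s['ft_force'],2),s['torque'])
go([.4947,.2017,.0975],37)"
```

```text
time: 7.85
position: [0.494, 0.2018, 0.1316]
tool_rot: [-2.969, -1.027, 0.001]
ft_force: [0.7, -0.5, -0.4]
grip_width: 0.158
grip_force: 35.0
13.775222704265202 [ 0.69 -0.53 -0.45] [-0.06363572 -0.06487321  0.02109082]
shift mm [ 0.5  0.6 34.1] turn deg [-0.   0.   1.2] pos [0.494  0.2018 0.1316]
```

Free: the wrist force is near zero. I lift the cap high and carry it to the tray.

```bash
python3 -m jog '[[[0,0,-12,0,0,0,5],[0,0,-30,0,0,0,5],[0,0,-48,0,0,0,5],[0,0,-66,0,0,0,5],[0,0,-80,0,0,0,5],[0,0,-90,0,0,0,5]]]' && python3 -m jog '[[[-12,16,0,0,0,0,5],[-41,53,0,0,0,0,5],[-70,90,0,0,0,0,5],[-99,127,0,0,0,0,5],[-128,164,0,0,0,0,5],[-157,201,0,0,0,0,5],[-186,238,0,0,0,0,5],[-215,275,0,0,0,0,5],[-244,312,0,0,0,0,5],[-272,349,0,0,0,0,5]]]' && python3 -m jog '[[[-14,19,0,0,0,0,5],[-14,19,0,0,0,0,5],[-14,19,0,0,0,0,5],[-14,19,0,0,0,0,5]]]' && python3 -c "
from h import *
s=ctrl.get_state();print(s['grip_width']*87,np.round(s['ft_force'],2),s['torque'])
for n in ['top','wrist']: save(grab(n),n+'5.png')
go([.4962,-.2643,.034],38.2)
d=load('top');q=cloud(d,(268,220,305,256));x,y=yawframe(q,np.array([.4947,.2017]),-13);s=q[(q[:,2]>.1)&(abs(x)<35)&(abs(y)<35)];print('cell',len(s),s.mean(0),np.percentile(s,[2,98],axis=0))
"
```

```text
time: 8.45
position: [0.4945, 0.202, 0.2227]
tool_rot: [2.969, 1.027, 0.001]
ft_force: [-0.7, 0.4, -1.2]
grip_width: 0.158
grip_force: 35.0
time: 9.45
position: [0.4956, -0.2426, 0.2214]
tool_rot: [-2.969, -1.026, 0.001]
ft_force: [1.1, 0.2, 0.2]
grip_width: 0.162
grip_force: 35.0
time: 9.85
position: [0.4975, -0.262, 0.2216]
tool_rot: [-2.967, -1.031, -0.0]
ft_force: [0.1, -1.0, 0.1]
grip_width: 0.154
grip_force: 35.0
13.42863582195581 [ 0.14 -0.97  0.09] [-0.03531616 -0.0093832  -0.02883979]
shift mm [ -2.2   0.7 187.8] turn deg [0.  0.  0.1] pos [ 0.4975 -0.2624  0.2218]
cell 187 [0.49265259 0.20120453 0.10958933] [[0.47783949 0.18559822 0.10185819]
 [0.50896447 0.21591476 0.11503152]]
```

View pics/top5.png

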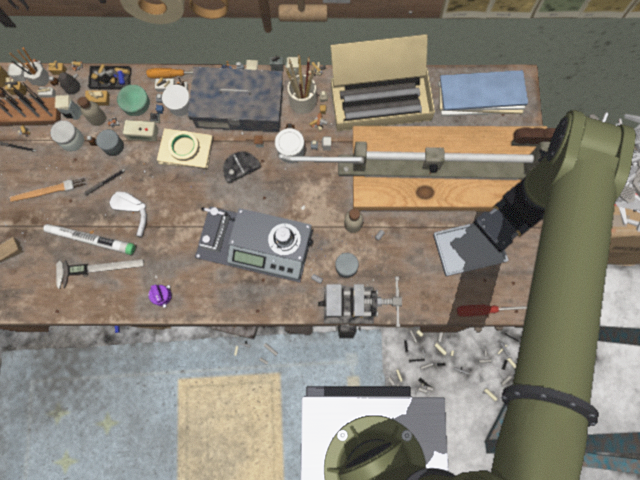

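The cell stands risen at (286,238), with its top at about 113 mm, and the bottle and jar are unmoved. The arm is over the tray, so I lower the cap.

```bash
python3 -m jog '[[[-1,0,20,0,0,0,5],[-2,0,50,0,0,0,5],[-2,0,80,0,0,0,5],[-2,0,110,0,0,0,5],[-2,0,135,0,0,0,5],[-2,0,155,0,0,0,5],[-2,0,170,0,0,0,5],[-2,0,178,0,0,0,5],[-2,0,178,0,0,0,5],[-2,0,178,0,0,0,5]]]' && python3 -m jog '[[[0,0,2,0,0,0,5],[0,0,4,0,0,0,5],[0,0,6,0,0,0,5],[0,0,8,0,0,0,5],[0,0,9,0,0,0,5],[0,0,9,0,0,0,5]]]' &&  python3 -c "
from h import *
go([.4962,-.2643,.034],38.2)
d=grab('wrist');save(d,'w6.png')"
```

```text
time: 10.95
position: [0.4962, -0.2657, 0.0444]
tool_rot: [2.968, 1.027, 0.001]
ft_force: [0.3, -0.3, -1.1]
grip_width: 0.155
grip_force: 35.0
time: 11.55
position: [0.4953, -0.2655, 0.0343]
tool_rot: [-2.969, -1.027, 0.0]
ft_force: [-0.4, 0.4, -1.3]
grip_width: 0.156
grip_force: 35.0
shift mm [ 1.5 -0.4  0.3] turn deg [-0.  0. -0.] pos [ 0.4953 -0.2655  0.0343]
```

```bash
python3 -m jog '[[[0,0,0.7,0,0,0,5],[0,0,1.4,0,0,0,5],[0,0,1.4,0,0,0,5]]]';python3 -m jog '[[[0,0,0.7,0,0,0,5],[0,0,1.4,0,0,0,5],[0,0,1.4,0,0,0,5]]]'
```

```text
time: 11.9
position: [0.4956, -0.2656, 0.0339]
tool_rot: [2.969, 1.027, -0.0]
ft_force: [-1.7, 0.4, 4.6]
grip_width: 0.155
grip_force: 35.0
time: 12.2
position: [0.4956, -0.2657, 0.0339]
tool_rot: [2.968, 1.027, -0.002]
ft_force: [-5.6, 3.4, 14.5]
grip_width: 0.155
grip_force: 35.0
```

Contact at 33.9 mm as expected. I ease off and open.

```bash
python3 -m jog '[[[0,0,-1,0,0,0,5],[0,0,-1.8,0,0,0,5],[0,0,-1.8,0,0,0,5],[0,0,-1.8,0,0,0,20],[0,0,-1.8,0,0,0,28],[0,0,-1.8,0,0,0,34],[0,0,-1.8,0,0,0,34],[0,0,-1.8,0,0,0,34],[0,0,-1.8,0,0,0,34],[0,0,-1.8,0,0,0,34]]]' ; python3 -m jog '[[[0,0,-10,0,0,0,34],[0,0,-30,0,0,0,34],[0,0,-60,0,0,0,40],[0,0,-100,0,0,0,60],[0,0,-140,0,0,0,60],[0,0,-180,0,0,0,60],[0,0,-180,0,0,0,60]]]';python3 -c "
from h import *
d=grab('wrist');save(d,'w7.png');go([.493,.2012,.215],38.2);go([.493,.2012,.215],-13)"
```

```text
time: 13.2
position: [0.4954, -0.2656, 0.0335]
tool_rot: [2.969, 1.027, -0.0]
ft_force: [0.8, -0.1, 0.2]
grip_width: 0.389
grip_force: 0.0
time: 13.9
position: [0.499, -0.2666, 0.2206]
tool_rot: [2.96, 1.024, 0.011]
ft_force: [0.7, -0.4, -0.3]
grip_width: 0.671
grip_force: 0.0
shift mm [ 285.3 -370.1    0.5] turn deg [ 0.4 -0.1 -0. ] pos [ 0.4974 -0.2661  0.2175]
shift mm [ 285.3 -370.1    0.5] turn deg [ 0.3 -0.3 51.2] pos [ 0.4974 -0.2661  0.2175]
```

View pics/w7.png

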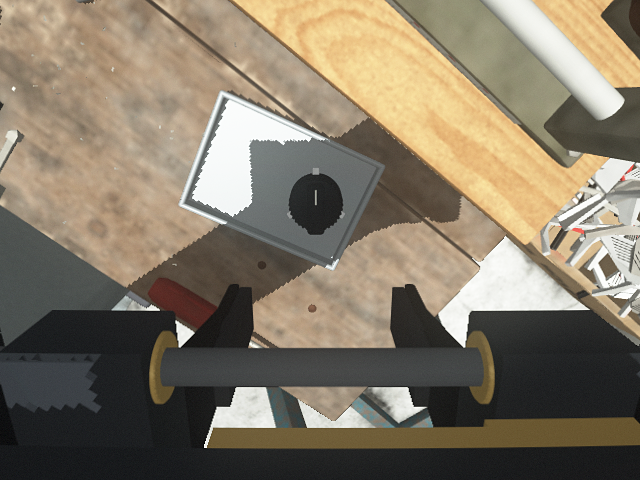

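The cap stands upright in the tray's right half at (316,200), and the left half is free. Back to the cell.

```bash
python3 -m jog '[[[20,-26,0,0,0,0,60],[49,-63,0,0,0,0,60],[78,-100,0,0,0,0,60],[107,-137,0,0,0,0,60],[136,-174,0,0,0,0,60],[165,-211,0,0,0,0,60],[194,-248,0,0,0,0,60],[223,-285,0,0,0,0,60],[252,-322,0,0,0,0,60],[275,-356,0,0,0,0,60]]]' ; python3 -m jog '[[[10,-13,0,0,0,0,60],[10,-13,0,0,0,0,60],[10,-13,0,0,0,0,60],[10,-13,0,0,0,0,60],[10,-13,0,0,0,0,60]]]';python3 -c "
from h import *
d=grab('wrist');save(d,'w8.png',(200,80,440,260),3);go([.494,.2016,.12],38.2)
q=cloud(d,(200,80,440,280));s=q[(q[:,2]>.107)&(q[:,2]<.12)&(abs(q[:,0]-.494)<.03)&(abs(q[:,1]-.2016)<.03)];print(len(s),s.mean(0),np.percentile(s,[2,50,98],axis=0))
s=q[(q[:,2]>.078)&(q[:,2]<.084)&(abs(q[:,0]-.494)<.04)&(abs(q[:,1]-.2016)<.04)];print(len(s),np.percentile(s,[1,99],axis=0))"
```

```text
time: 14.95
position: [0.4908, 0.1864, 0.2129]
tool_rot: [-2.969, -1.028, 0.001]
ft_force: [0.3, 0.3, -0.3]
grip_width: 0.691
grip_force: 0.0
time: 15.45
position: [0.492, 0.1987, 0.2132]
tool_rot: [2.97, 1.022, -0.001]
ft_force: [-0.2, 0.4, 0.0]
grip_width: 0.69
grip_force: 0.0
shift mm [ 3.2 -0.9 93.4] turn deg [ 0.   0.  -0.2] pos [0.492  0.199  0.2134]
2007 [0.49572528 0.20231898 0.11084546] [[0.48064229 0.18723532 0.10797666]
 [0.49590188 0.20244319 0.1109558 ]
 [0.51027375 0.2168743  0.11316769]]
1056 [[0.4673016  0.17494486 0.07834752]
 [0.52299705 0.22970792 0.0832207 ]]
```

View pics/w8.png

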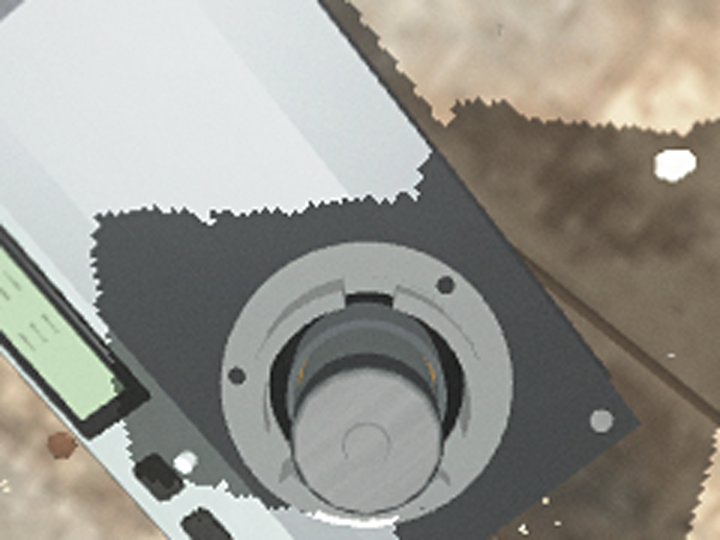

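The cell stands upright and centred in the collar, its top at crop (367,445), at (0.495, 0.202), z ≈ 0.111. I descend around it and grip.

```bash
python3 -m jog '[[[4,0,25,0,0,0,60],[4,0,55,0,0,0,60],[4,0,80,0,0,0,60],[4,0,100,0,0,0,60],[4,0,115,0,0,0,60],[4,0,126,0,0,0,60],[4,0,126,0,0,0,60],[4,0,126,0,0,0,60]]]'; python3 -c "
from h import *
go([.495,.202,.087],38.2);print(ctrl.get_state()['ft_force'])"
```

```text
time: 16.3
position: [0.4952, 0.2033, 0.0881]
tool_rot: [-2.969, -1.027, -0.001]
ft_force: [0.3, 0.1, 1.2]
grip_width: 0.688
grip_force: 0.0
shift mm [-0.9  0.9  1.1] turn deg [ 0.  -0.  -0.1] pos [0.4952 0.2033 0.0881]
[0.33829615 0.09200656 1.23895494]
```

```bash
python3 -m jog '[[[-1,1,1,0,0,0,60],[-1,1,1,0,0,0,40],[-1,1,1,0,0,0,28],[-1,1,1,0,0,0,28],[-1,1,1,0,0,0,28],[-1,1,1,0,0,0,28],[-1,1,1,0,0,0,28],[-1,1,1,0,0,0,28],[-1,1,1,0,0,0,28],[-1,1,1,0,0,0,28]]]' 30; python3 -c "
from h import *
go([.495,.202,.087],38.2);s=ctrl.get_state();print(s['ft_force'],s['grip_width']*87)"
```

```text
time: 17.3
position: [0.4947, 0.2016, 0.0866]
tool_rot: [2.969, 1.027, 0.0]
ft_force: [0.1, -0.8, 1.1]
grip_width: 0.372
grip_force: 29.9
shift mm [ 0.4 -0.1 -0.4] turn deg [ 0. -0. -0.] pos [0.4947 0.2016 0.0866]
[ 0.05511579 -0.77881669  1.06140287] 32.386670883560065
```

```bash
python3 -m jog '[[[0,0,-8,0,0,0,28],[0,0,-20,0,0,0,28],[0,0,-35,0,0,0,28],[0,0,-55,0,0,0,28],[0,0,-75,0,0,0,28],[0,0,-95,0,0,0,28],[0,0,-110,0,0,0,28],[0,0,-116,0,0,0,28]]]' && python3 -m jog '[[[-10,12,0,0,0,0,28],[-35,41,0,0,0,0,28],[-61,71,0,0,0,0,28],[-87,102,0,0,0,0,28],[-113,133,0,0,0,0,28],[-139,164,0,0,0,0,28],[-165,194,0,0,0,0,28],[-191,224,0,0,0,0,28],[-217,254,0,0,0,0,28],[-240,282,0,0,0,0,28]]]' && python3 -m jog '[[[-12,14,0,0,0,0,28],[-18,21,0,0,0,0,28],[-18,21,0,0,0,0,28],[-18,21,0,0,0,0,28],[-18,21,0,0,0,0,28]]]'; python3 -c "
from h import *
go([.479,-.1965,.038],38.2);s=ctrl.get_state();print(s['ft_force'],s['grip_width']*87)
d=grab('wrist');save(d,'w9.png')"
```

```text
time: 18.1
position: [0.4952, 0.2023, 0.2048]
tool_rot: [2.968, 1.027, 0.004]
ft_force: [0.8, 0.3, -1.4]
grip_width: 0.372
grip_force: 29.9
time: 19.1
position: [0.4792, -0.1702, 0.2023]
tool_rot: [2.969, 1.026, -0.002]
ft_force: [-0.1, 0.0, -0.8]
grip_width: 0.373
grip_force: 29.9
time: 19.6
position: [0.4794, -0.1937, 0.2027]
tool_rot: [-2.967, -1.032, -0.0]
ft_force: [0.0, 0.6, -0.6]
grip_width: 0.372
grip_force: 29.9
shift mm [ -2.    2.  164.7] turn deg [-0.  -0.   0.1] pos [ 0.4794 -0.1937  0.2027]
[ 0.03277943  0.58659115 -0.64827708] 32.391330828920744
```

View pics/w9.png

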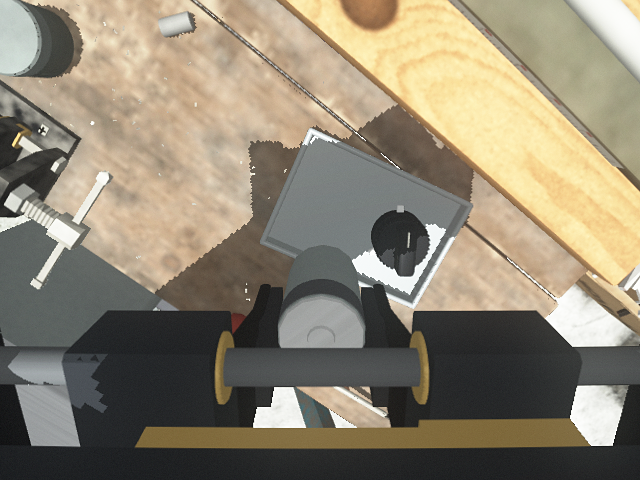

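The cell is held upright at (320,300) above the tray's free half, with the cap at (400,240). I've now viewed 12 pictures, two over the limit of ten, so from here I check by depth numbers only. Lowering the cell.

```bash
python3 -m jog '[[[-1,1,20,0,0,0,28],[-1.5,1.5,50,0,0,0,28],[-1.5,1.5,80,0,0,0,28],[-1.5,1.5,105,0,0,0,28],[-1.5,1.5,125,0,0,0,28],[-1.5,1.5,140,0,0,0,28],[-1.5,1.5,150,0,0,0,28],[-1.5,1.5,157,0,0,0,28],[-1.5,1.5,157,0,0,0,28],[-1.5,1.5,157,0,0,0,28]]]' && python3 -m jog '[[[0,0,1.5,0,0,0,28],[0,0,3,0,0,0,28],[0,0,4.5,0,0,0,28],[0,0,5.5,0,0,0,28],[0,0,5.5,0,0,0,28]]]' &&  python3 -c "
from h import *
go([.479,-.1965,.038],38.2);print(ctrl.get_state()['ft_force'])"
```

```text
time: 20.65
position: [0.4792, -0.1982, 0.0462]
tool_rot: [2.968, 1.027, 0.001]
ft_force: [0.2, -0.6, 0.2]
grip_width: 0.373
grip_force: 29.9
time: 21.15
position: [0.4785, -0.198, 0.0399]
tool_rot: [-2.969, -1.027, 0.0]
ft_force: [1.1, -1.1, -1.2]
grip_width: 0.372
grip_force: 29.9
shift mm [ 1.3 -0.8  1.9] turn deg [-0.  0. -0.] pos [ 0.4785 -0.198   0.0399]
[ 1.09363661 -1.08873854 -1.19911594]
```

```bash
python3 -m jog '[[[0,0,0.8,0,0,0,28],[0,0,1.5,0,0,0,28],[0,0,1.5,0,0,0,28]]]';python3 -m jog '[[[0,0,0.7,0,0,0,28],[0,0,1.2,0,0,0,28],[0,0,1.2,0,0,0,28]]]'
```

```text
time: 21.45
position: [0.4785, -0.198, 0.0384]
tool_rot: [-2.969, -1.027, 0.0]
ft_force: [-0.0, 1.1, -0.5]
grip_width: 0.374
grip_force: 29.9
time: 21.75
position: [0.4788, -0.1981, 0.0376]
tool_rot: [2.969, 1.027, 0.0]
ft_force: [-0.7, -0.3, 0.8]
grip_width: 0.373
grip_force: 29.9
```

```bash
python3 -m jog '[[[0,0,0.7,0,0,0,28],[0,0,1,0,0,0,28],[0,0,1,0,0,0,28]]]'
```

```text
time: 22.05
position: [0.4789, -0.1981, 0.0374]
tool_rot: [2.969, 1.027, -0.001]
ft_force: [-2.7, 0.8, 8.8]
grip_width: 0.37
grip_force: 29.9
```

Contact at 37.5 mm. I ease off, open and withdraw straight up.

```bash
python3 -m jog '[[[0,0,-0.6,0,0,0,28],[0,0,-1.1,0,0,0,28],[0,0,-1.1,0,0,0,28],[0,0,-1.1,0,0,0,36],[0,0,-1.1,0,0,0,42],[0,0,-1.1,0,0,0,42],[0,0,-1.1,0,0,0,42],[0,0,-1.1,0,0,0,42],[0,0,-1.1,0,0,0,42]]]' ; python3 -m jog '[[[0,0,-6,0,0,0,42],[0,0,-18,0,0,0,42],[0,0,-35,0,0,0,42],[0,0,-60,0,0,0,42],[0,0,-100,0,0,0,42],[0,0,-140,0,0,0,42],[0,0,-170,0,0,0,42],[0,0,-170,0,0,0,42],[0,0,-170,0,0,0,42]]]';python3 - <<'E'
from h import *
d=grab('wrist'); q=cloud(d,(130,80,560,300)); o=np.array([.4876,-.2304]); x,y=yawframe(q,o,14.3)
m=(abs(x)<46)&(abs(y)<68)
for n,k in [('cell',m&(y>5)&(q[:,2]>.055)&(q[:,2]<.075)),('caphead',m&(y<0)&(q[:,2]>.026)&(q[:,2]<.037)),('wing',m&(y<0)&(q[:,2]>.045)&(q[:,2]<.06))]:
    print(n,k.sum(),[np.percentile(w[k],[2,50,98]).round(3) for w in (x,y,q[:,2]*1e3)])
t=grab('top')
for n,u,v in [('bottle',354,218),('jar',346,264)]: print(n,atd(t,u,v).round(4))
s=ctrl.get_state();print(s['time'],s['position'],s['ft_force'])
E
```

```text
time: 22.95
position: [0.4786, -0.198, 0.0374]
tool_rot: [2.969, 1.027, -0.0]
ft_force: [0.7, -0.0, -0.4]
grip_width: 0.479
grip_force: 0.0
time: 23.85
position: [0.479, -0.1981, 0.2086]
tool_rot: [2.967, 1.026, 0.001]
ft_force: [-0.2, -0.5, -0.6]
grip_width: 0.482
grip_force: 0.0
cell 1547 [array([-14.877,   0.717,  15.107]), array([19.149, 34.43 , 49.034]), array([57.12 , 61.888, 64.251])]
caphead 1320 [array([-20.537,   1.538,  20.81 ]), array([-55.168, -27.572, -13.512]), array([27.142, 31.539, 33.336])]
wing 898 [array([-17.97 ,   0.836,  18.135]), array([-45.751, -33.663, -22.723]), array([46.172, 51.328, 53.023])]
bottle [0.5356 0.0438 0.0932]
jar [0.4399 0.0608 0.0463]
23.95 [ 0.47789982 -0.19781775  0.20672781] [0.6211629  0.14316168 0.04523148]
```

Both are upright in the tray: the cell top is at 63 mm, and the cap head is at 31.5 mm with the wing at 51 mm. The bottle and jar haven't moved, and the robot is clear, so I hand in.

```bash
python3 -c "
from bench import ctrl
print(ctrl.close_job())"
```

```text
the job is handed in; nothing more can be done
None
```

The battery is out: cap and cell stand upright in the tray, bottle and jar have not moved, and the job was handed in at about 24 s, though I viewed 12 pictures instead of the allowed 10.

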